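# Fasten the fossil case: fold the tab over and tuck it under the lip

### The arm

A 7-joint arm with a two-finger parallel gripper is mounted at the origin on the work surface. World frame = base frame: x ahead of the robot, y to its left, z up, the work surface at z = 0. Lengths are in m, angles in rad, forces in N, time in s.
With the tool pointing down it reaches from about 0.425 to 0.875 m from the base axis. Payload 4.7 kg.
Tool frame: the origin (TCP) lies at the very end of the fingers, on their centre line; the grasp point (between the pads) lies 19 mm behind it; z points along the fingers, y is the line along which they close (so a half turn about z gives the same grasp; the last joint's range is limited). The gripper opens to 87 mm and grips with 3 to 60 N. Pads are 19 mm wide; open, the fingers measure 117 mm over their backs; the gripper's body (75 mm by 190 mm) begins 51 mm behind the grasp point.
Start: joints at [-1.323, 0.321, -0.07, 1.45, 0.023, 1.371, -0.057], TCP at [0.151, 0.632, 0.223] pointing down, gripper open.
Joint ranges: [-2.86, 2.86], [-0.3, 2.09], [-1.38, 1.24], [0.06, 2.45], [-1.56, 4.7], [0.09, 2.05], [-2.69, 2.69]. Speed limits (rad/s): [2.57, 2.57, 3.14, 3.14, 3.14, 3.14, 3.14].

### API

Orientations are given as a rotation vector (axis times angle).
In Python, from bench import ctrl gives the robot as it stands.
- The arm moves only by the shell command python3 -m jog 'ROWS' [FORCE]. ROWS is JSON, a list that holds one entry, the list of rows, each a list of 7 numbers: the shift along the tool's x, y, z in mm, then the turn, a rotation vector about the tool's x, y, z in degrees, then the finger opening in mm, from 0 to 87. A call has 1 to 10 rows; each row is the pose to reach, as a shift and turn from the pose commanded when the call began, along the tool's axes at that moment; what a row does not reach only later rows make up. A row lasts 1/10 s, in which the tool goes at most 50 mm and 8.59 degrees, less where a joint would pass 70% of its speed; a pose out of reach is approached as far as the arm can. A call with a gripper value outside its range is refused whole. The fingers move at their own pace and stop on an object; FORCE is the grip in N (left out, the last holds). Time passes only in rows, so rows that repeat a pose let the fingers close. It gives the time, the measured TCP pose, the force, the opening and the grip force at its end, in the units of the state.
- ctrl.get_state(): the state, without advancing time (a new reading comes with each control period).
- ctrl.get_image(name): name is "side" or "top"; returns a dict with "image" (400x640x3 uint8, red, green, blue), "depth" (400x640 float32, m along the optical axis (not along the pixel's ray), 0 where there is no reading), "fov_y" (degrees; the focal length in pixels is half the picture's height over the tangent of half this angle, whatever the lens; pixels are square), "cx", "cy" (the principal point, pixels), "rvec" (rotation vector, rad) and "tvec" (3), from world to camera coordinates, as OpenCV has them. Camera axes: x right, y down, z forward; pixel columns grow to the right and rows downward; lengths in m; the calibration is good to about 2 mm. A picture is of the moment at which its call begins.
- ctrl.close_job(): hands the job in; it is judged then, once.
The state is a dict: "time": time; "joint_positions": joint angles; "qd": joint speeds; "joint_torque": joint torques, N m; "position": TCP position; "tool_rot": TCP orientation; "ft_force": force on the tool from outside, world axes, zero at the start; "torque": the same for the moment, N m; "grip_width": opening from 0.0 (shut) to 1.0 (fully open); "grip_force": force on a finger pad.
Only numpy, scipy, OpenCV 4.12 (cv2) and the standard library are available. Lean on these libraries where they do the work, as an engineer would, in place of code of your own. Each camera call takes 0.05 s, during which the arm holds its last target. There are 200 camera calls.

### The job

Fasten the case that holds the coiled ammonite: with the fingertips, fold its aluminium tab over until it lies flat across the case, then keep it pressed down and push it by its thumb ridge towards the lip on the opposite wall until it is fully home beneath the lip, and let go so that the lip alone keeps it shut. Only press and push, gently: pinch or lift nothing, and leave the fossil, the other case with its open tab, and everything else on the bench where they are.

Things in the scene. Friction and masses are not known exactly. Their poses are not given: they have to be found in the camera images.
- case_a: the case that holds the ammonite: open wooden tray 120 x 120 mm, 40 mm high, walls 6 mm, fixed. Origin: centre of its underside; x runs from hinge wall to lip wall, y along the hinge, z up. An aluminium tab is hinged at the -x wall between two slotted ears (44 mm long in x, centred at x -56, y +-31 mm, top 53 mm up); the lip is on the +x wall
- case_a_lip (a point): the lip's lower inner edge, at (44, 0, 50) mm in the frame of case_a. The lip is a level plate 60 mm wide in y, 4 mm thick, from x = 44 to 66 mm, underside 50 mm above the bench; a flared lead-in runs from its edge 7 mm inward (-x) and up to 58 mm above the bench
- tab_a (a joint): fold angle of the tab, rad: 0 = flat across the case, 1.57 = upright, more = leaning outward over the -x side. A light spring opens it; wide open, hinge friction holds it as it stands. Pressing it flat takes up to 2 N at 45 mm from the hinge; let go untucked it springs back to about 0.75
- tab_a_slide (a joint): travel of the hinge pin in its slots towards the lip (case +x), m: 0 = back, 0.022 = fully home; it rubs with 7 N and stays where left. At 0 the tab's edge swings down 5 mm clear of the flare and 12 mm short of the lip; at 0.022 a flat tab's edge is 10 mm under the lip. Pushed forward before it is flat, the tab lands on top of the lip
- tab_a_hinge (a point): the hinge pin's axis at mid-tab: 44 mm above the bench, at x = -66 mm + slide in the frame of case_a
- tab_a_edge (a point): middle of the tab's free edge, 98 mm from the hinge axis. The tab is a stiff plate 50 mm wide (along y) and 4 mm thick; folded flat, its top face is 46 mm above the bench
- tab_a_ridge (a point): middle of the top of the thumb ridge, a bar 44 mm wide (y), 6 mm thick, 8 mm high, across the face that is outward when open and on top when folded; its middle is 74 mm from the hinge axis, so 71 mm of flat plate lie between hinge and ridge
- ammonite: coiled fossil, a disc 66 mm across and 20 mm thick, lying loose on the floor of case_a, wholly below the rim and the folded tab. Origin: centre of its underside
- case_b: the other case, alike, which holds an angular stone: open wooden tray 120 x 120 mm, 40 mm high, walls 6 mm, fixed. Origin: centre of its underside; x runs from hinge wall to lip wall, y along the hinge, z up. An aluminium tab is hinged at the -x wall between two slotted ears (44 mm long in x, centred at x -56, y +-31 mm, top 53 mm up); the lip is on the +x wall
- case_b_lip (a point): the lip's lower inner edge, at (44, 0, 50) mm in the frame of case_b. The lip is a level plate 60 mm wide in y, 4 mm thick, from x = 44 to 66 mm, underside 50 mm above the bench; a flared lead-in runs from its edge 7 mm inward (-x) and up to 58 mm above the bench
- tab_b (a joint): fold angle of the tab, rad: 0 = flat across the case, 1.57 = upright, more = leaning outward over the -x side. A light spring opens it; wide open, hinge friction holds it as it stands. Pressing it flat takes up to 2 N at 45 mm from the hinge; let go untucked it springs back to about 0.75
- tab_b_slide (a joint): travel of the hinge pin in its slots towards the lip (case +x), m: 0 = back, 0.022 = fully home; it rubs with 7 N and stays where left. At 0 the tab's edge swings down 5 mm clear of the flare and 12 mm short of the lip; at 0.022 a flat tab's edge is 10 mm under the lip. Pushed forward before it is flat, the tab lands on top of the lip
- tab_b_hinge (a point): the hinge pin's axis at mid-tab: 44 mm above the bench, at x = -66 mm + slide in the frame of case_b
- tab_b_edge (a point): middle of the tab's free edge, 98 mm from the hinge axis. The tab is a stiff plate 50 mm wide (along y) and 4 mm thick; folded flat, its top face is 46 mm above the bench
- tab_b_ridge (a point): middle of the top of the thumb ridge, a bar 44 mm wide (y), 6 mm thick, 8 mm high, across the face that is outward when open and on top when folded; its middle is 74 mm from the hinge axis, so 71 mm of flat plate lie between hinge and ridge
- stone: angular stone 56 x 42 x 28 mm lying loose in case_b. Origin: centre of its underside
- glue: white glue bottle, 38 mm across, 115 mm tall, standing; bystander, origin at the centre of its underside
- tub: white plastic tub, 84 mm across, 55 mm high; bystander, origin at the centre of its underside
- brush: brush lying flat; bystander, origin at the centre of its underside
- scribe: steel engraving pen lying flat, 150 mm long, 16 mm thick; bystander, origin at the centre of its underside
- jar: amber jar with black cap, 54 mm across, 60 mm high; bystander, origin at the centre of its underside
- slab: block of rock, about 70 x 50 x 42 mm; bystander, origin at the centre of its underside
- chisel: hand tool like a screwdriver, 170 mm long, lying; bystander, origin at the centre of its underside
There are look-alikes about, which are no part of the job. What is shaped like the case_b but black, blue or pink is not meant.

How it is judged:
By the outcome, as a careful person would: the job done as asked, in the order asked, and still so for the second after the job is handed in, with the robot touching nothing.
It also fails if it takes over 38 s, if anything falls off the work surface, if the arm or the gripper's body presses on something with over 40 N, if the wrist force passes 120 N, or if a joint passes its speed limit or range.

## Working session

There is one attempt and no reset: what is moved stays moved. The work goes in short steps, Python scripts to look and compute and a shell command to move; the robot and the scene stay as the last step left them, time stands still between calls to the robot, and variables do not carry over. Pictures are saved under pics/ and viewed, at most 10 in all, crops included, and the job is handed in when it is done.

```bash
ls; mkdir -p pics; cat > h.py <<'E'
import numpy as np, cv2
from bench import ctrl
from scipy.spatial.transform import Rotation as R
def grab(n):
    d=ctrl.get_image(n); np.save(f'/tmp/{n}.npy',d,allow_pickle=True); return d
def load(n): return np.load(f'/tmp/{n}.npy',allow_pickle=True).item()
def f(d): return d['image'].shape[0]/2/np.tan(np.radians(d['fov_y'])/2)
def pt(d,u,v,z=None):
    r=np.array([(u-d['cx'])/f(d),(v-d['cy'])/f(d),1.]); Rm=R.from_rotvec(d['rvec']).as_matrix()
    c=-Rm.T@d['tvec']; w=Rm.T@r
    if z is None: return c+w*float(d['depth'][int(round(v)),int(round(u))])
    return c+w*(z-c[2])/w[2]
def save(d,n,crop=None):
    im=d['image'][:,:,::-1]
    if crop: x0,y0,x1,y1,s=crop; im=cv2.resize(im[y0:y1,x0:x1],None,fx=s,fy=s,interpolation=cv2.INTER_CUBIC)
    cv2.imwrite('pics/'+n,im)
E
python3 - <<'E'
from h import *
for n in('top','side'):
    d=grab(n); save(d,n+'1.png'); print(n,d['fov_y'],d['cx'],d['cy'],d['rvec'],d['tvec'])
s=ctrl.get_state(); print(s)
E
```

```text
pics
top 48.49543856774422 313.2574467471995 200.66967246106768 [ 2.08503444 -2.12497434  0.1666792 ] [0.02458084 0.60750243 1.0242649 ]
side 45.6143891631593 320.61696853288095 198.65265344201515 [ 2.27824502 -0.08784515  0.05019187] [-0.62056274  0.08504512  1.12205658]
{'time': 0.1, 'joint_positions': array([-1.32291966,  0.32177199, -0.07008218,  1.45155137,  0.0225851 ,
        1.37078548, -0.05687467]), 'qd': array([ 0.0001026 , -0.00056878, -0.00044132, -0.00328865,  0.00020539,
       -0.00056424, -0.00050739]), 'joint_torque': array([-1.50085084e-04, -4.92569268e+01, -4.05847421e-01, -3.13405001e+01,
       -6.42248034e-02,  3.93505138e-02,  6.59288526e-05]), 'position': array([0.15050399, 0.63183087, 0.22155665]), 'tool_rot': array([-3.66290814e-01, -3.12004021e+00,  2.70962295e-03]), 'ft_force': array([ 0.71113838, -0.43194518, -0.67938465]), 'torque': array([-0.05783962, -0.00405082,  0.05318285]), 'grip_force': 0.0, 'grip_width': 0.9993058444599615}
```

View pics/top1.png

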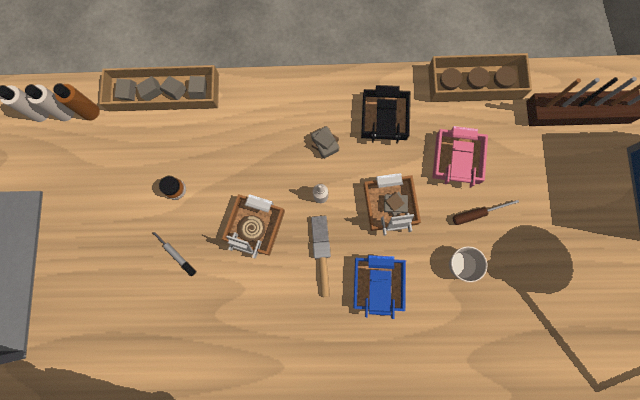

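View pics/side1.png

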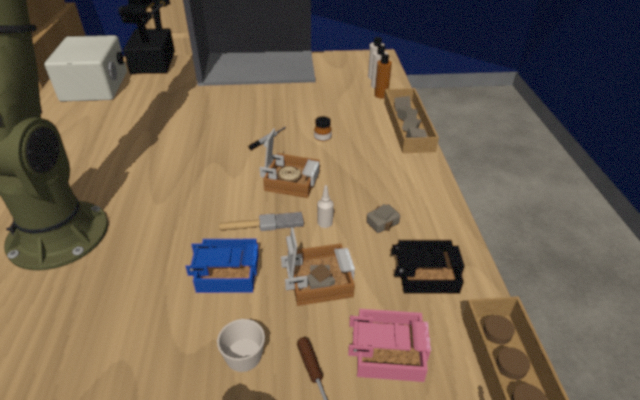

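Ammonite case: top (253,226), its tab upright near (243,242), lip at the white plate (259,203). Stone case: top (391,203). Next I measure.

```bash
python3 - <<'E'
from h import *
d=load('top'); s=load('side')
for u,v in((253,226),(259,203),(243,242),(391,203),(320,192),(170,187),(388,184)): print('top',u,v,pt(d,u,v).round(4),pt(d,u,v,0.04).round(4))
for u,v in((289,173),(270,150),(312,172),(323,128),(326,205)): print('side',u,v,pt(s,u,v).round(4))
save(d,'top1c.png',(200,175,310,275,7)); save(s,'side1c.png',(235,110,345,210,7))
E
```

```text
top 253 226 [0.5534 0.1661 0.0244] [0.5512 0.1634 0.04  ]
top 259 203 [0.6056 0.1465 0.0557] [0.6087 0.149  0.04  ]
top 243 242 [0.502  0.1685 0.1388] [0.5122 0.1876 0.04  ]
top 391 203 [ 0.6023 -0.1786  0.0351] [ 0.6014 -0.1779  0.04  ]
top 320 192 [ 0.6233 -0.0043  0.086 ] [ 0.6331 -0.0035  0.04  ]
top 170 187 [0.6507 0.3689 0.0576] [0.6549 0.3753 0.04  ]
top 388 184 [ 0.6458 -0.1706  0.0563] [ 0.6496 -0.1728  0.04  ]
side 289 173 [0.5513 0.1711 0.0221]
side 270 150 [0.5047 0.1878 0.0874]
side 312 172 [0.6102 0.1272 0.0558]
side 323 128 [0.6574 0.3488 0.0468]
side 326 205 [ 0.6334 -0.0156  0.0668]
```

View pics/top1c.png

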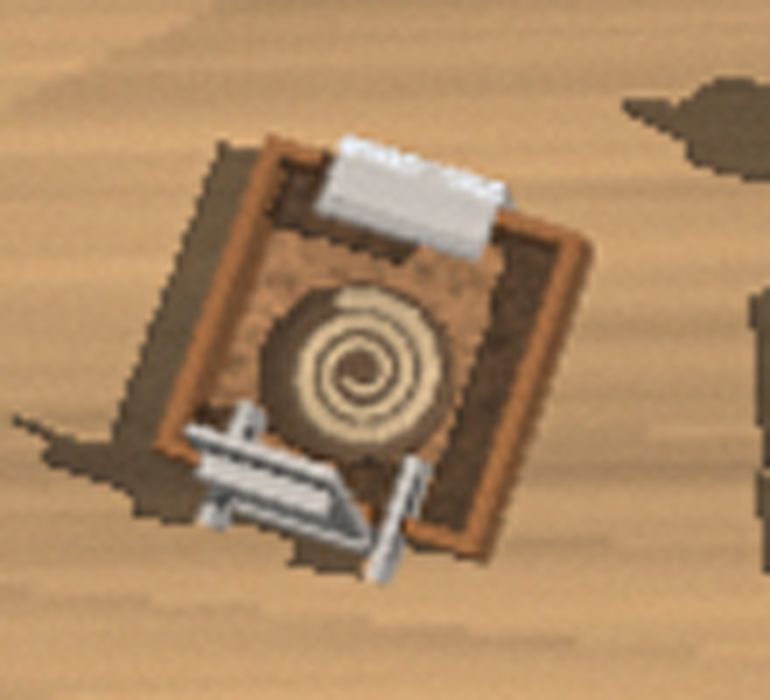

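View pics/side1c.png

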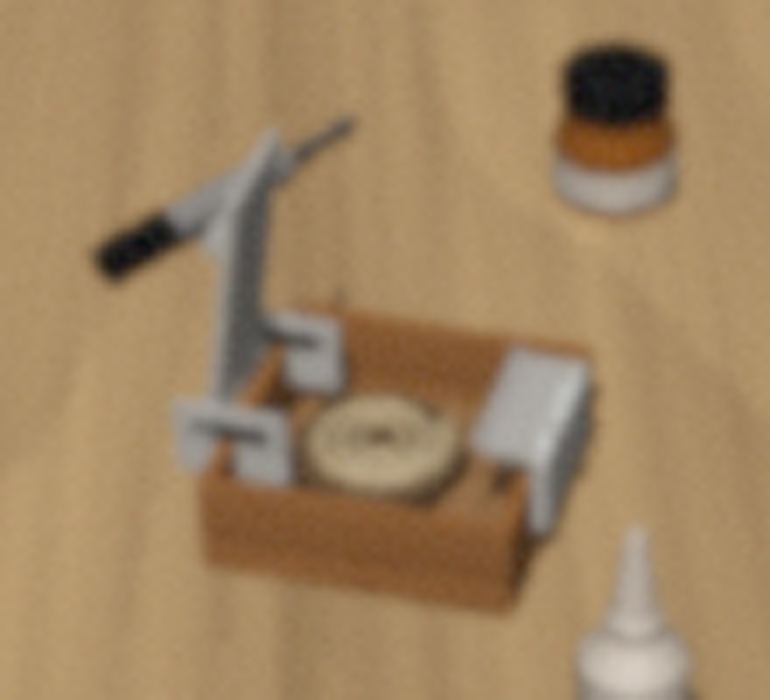

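```bash
cat >> h.py <<'E'
def cloud(d):
    v,u=np.mgrid[0:400,0:640]; z=d['depth'].astype(float)
    P=np.stack([(u-d['cx'])/f(d)*z,(v-d['cy'])/f(d)*z,z],-1)
    Rm=R.from_rotvec(d['rvec']).as_matrix(); return (P-d['tvec'])@Rm
E
python3 - <<'E'
from h import *
for n in('top','side'):
    d=load(n); P=cloud(d); hsv=cv2.cvtColor(d['image'],cv2.COLOR_RGB2HSV)
    near=(np.hypot(P[...,0]-.553,P[...,1]-.163)<.12)&(d['depth']>0)
    rim=near&(hsv[...,1]>110)&(P[...,2]>.034)&(P[...,2]<.046)
    p=P[rim]; r=cv2.minAreaRect((p[:,:2]*1000).astype(np.float32)); print(n,'rim',len(p),p[:,2].mean(),r)
    print(cv2.boxPoints(r).round(1).tolist())
    g=near&(hsv[...,1]<90)
    lip=g&(P[...,2]>.050)&(P[...,2]<.062)&(P[...,0]>.58); p=P[lip]; print(' lip',len(p),p.mean(0).round(4),cv2.minAreaRect((p[:,:2]*1000).astype(np.float32)))
    t=g&(P[...,2]>.06)&(P[...,0]<.58); p=P[t]; c=p.mean(0); w=np.linalg.svd(p-c)[2]; print(' tab',len(p),c.round(4),p.min(0).round(4),p.max(0).round(4),'normal',w[2].round(3), 'dir0',w[0].round(3))
    hi=p[p[:,2]>p[:,2].max()-.008]; print(' edge',len(hi),hi.mean(0).round(4))
d=load('top')
for x,y in((270,140),(590,243),(488,560),(160,447)): print(pt(d,199.6+x/7,174.6+y/7,.04).round(4))
print(R.from_rotvec(ctrl.get_state()['tool_rot']).as_matrix().round(3))
E
```

```text
top rim 364 0.040453571034833095 ((557.7449951171875, 164.82814025878906), (121.14093017578125, 119.70689392089844), 71.01700592041016)
[[481.3999938964844, 127.0], [594.5999755859375, 88.0999984741211], [634.0, 202.60000610351562], [520.7999877929688, 241.60000610351562]]
 lip 285 [0.6063 0.148  0.0552] ((606.308349609375, 148.04815673828125), (60.400978088378906, 29.622665405273438), 71.35697174072266)
 tab 190 [0.5019 0.1806 0.1206] [0.4881 0.1579 0.0605] [0.5181 0.2077 0.1457] normal [-0.946  0.281  0.163] dir0 [-0.218 -0.176 -0.96 ]
 edge 46 [0.5085 0.1813 0.1413]
side rim 324 0.03938786386888466 ((558.8543701171875, 165.083740234375), (126.4403305053711, 119.67218017578125), 70.94013977050781)
[[481.70001220703125, 124.9000015258789], [594.7999877929688, 85.80000305175781], [636.0999755859375, 205.3000030517578], [522.9000244140625, 244.39999389648438]]
 lip 180 [0.6065 0.1458 0.0552] ((607.3431396484375, 148.7320098876953), (65.2550048828125, 30.718704223632812), 72.84236145019531)
 tab 211 [0.5035 0.1783 0.1064] [0.4901 0.156  0.0602] [0.5183 0.2098 0.1436] normal [-0.921  0.369  0.126] dir0 [ 0.124 -0.029  0.992]
 edge 33 [0.5091 0.1799 0.1408]
[0.6312 0.2016 0.04  ]
[0.5913 0.0869 0.04  ]
[0.4802 0.1227 0.04  ]
[0.5219 0.2386 0.04  ]
[[-0.973  0.232 -0.   ]
 [ 0.232  0.973 -0.002]
 [-0.    -0.002 -1.   ]]
```

Case A: centre (0.5575, 0.1648), yaw −19°. The rim is 40 mm high and 120 mm square and the lip is where it should be. The tab is at about 1.42 rad. I move with closed fingers to the outer side of the tab.

```bash
cat >> h.py <<'E'
C=np.array([.5575,.1648]); X=np.array([.9455,-.3256]); Y=np.array([.3256,.9455])
def rep(target=None):
    s=ctrl.get_state(); p=s['position']; M=R.from_rotvec(s['tool_rot']).as_matrix(); q=p[:2]-C
    F=s['ft_force']; print('t',round(s['time'],2),'case xyz',(q@X*1e3).round(1),(q@Y*1e3).round(1),(p[2]*1e3).round(1),'F case',(F[:2]@X).round(2),(F[:2]@Y).round(2),F[2].round(2),'grip',round(s['grip_width'],3))
    if target is not None:
        w=np.r_[C+(target[0]*X+target[1]*Y)/1e3,target[2]/1e3]; G=np.c_[np.r_[-X,0],np.r_[Y,0],[0,0,-1]]
        print('tool shift',(M.T@(w-p)*1e3).round(1),'turn',np.degrees(R.from_matrix(M.T@G).as_rotvec()).round(2))
E
python3 -m jog '[[[-410,-351,0,0,0,5.6,0],[-410,-351,0,0,0,5.6,0],[-410,-351,0,0,0,5.6,0],[-410,-351,0,0,0,5.6,0],[-410,-351,0,0,0,5.6,0],[-410,-351,0,0,0,5.6,0],[-410,-351,0,0,0,5.6,0],[-410,-351,0,0,0,5.6,0],[-410,-351,0,0,0,5.6,0],[-410,-351,0,0,0,5.6,0]]]'
python3 -c "
from h import *
rep((-97,0,100))"
```

```text
time: 1.1
position: [0.4454, 0.2261, 0.2224]
tool_rot: [-0.518, -3.098, -0.001]
ft_force: [0.4, 1.4, 0.2]
grip_width: 0.17
grip_force: 0.0
t 1.1 case xyz -125.9 21.4 222.4 F case -0.07 1.44 0.16 grip 0.17
tool shift [-28.9 -21.5 122.4] turn [ 0.02 -0.01  0.01]
```

```bash
python3 -m jog '[[[-29,-21,0,0,0,0,0],[-29,-21,0,0,0,0,0],[-29,-21,40,0,0,0,0],[-29,-21,80,0,0,0,0],[-29,-21,110,0,0,0,0],[-29,-21,122,0,0,0,0],[-29,-21,122,0,0,0,0],[-29,-21,122,0,0,0,0]]]'
python3 - <<'E'
from h import *
rep((-97,0,100))
d=grab('side'); save(d,'side2.png',(235,90,345,190,7))
E
```

```text
time: 1.9
position: [0.4661, 0.1994, 0.1018]
tool_rot: [0.518, 3.097, 0.002]
ft_force: [0.7, -0.2, -0.2]
grip_width: 0.003
grip_force: 0.0
t 1.9 case xyz -97.7 3.0 101.8 F case 0.68 0.05 -0.22 grip 0.003
tool shift [-0.7 -3.   1.8] turn [0.08 0.06 0.03]
```

View pics/side2.png

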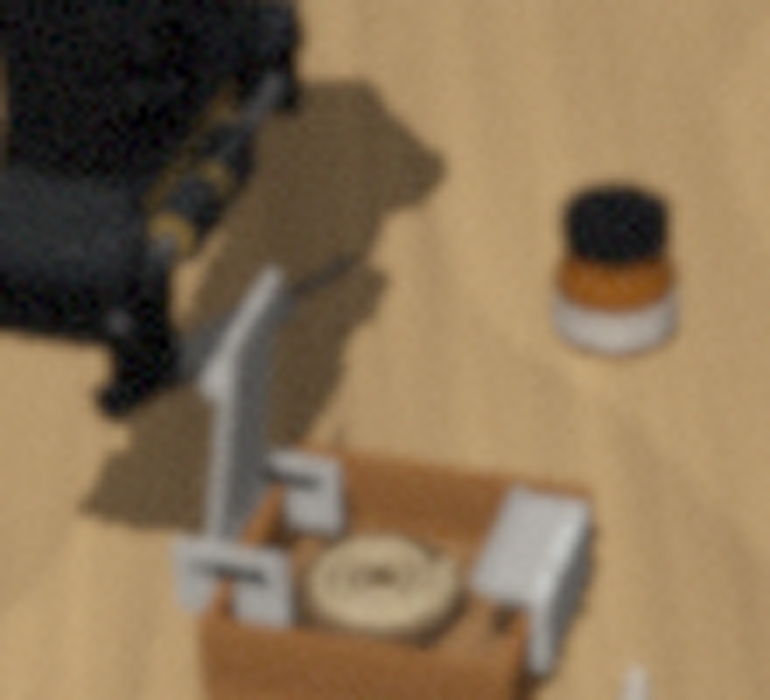

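Tab is intact and the fingertip (110,400) sits on its outer side. Next I fold along an arc.

```bash
python3 -m jog '[[[-8,-3,0,0,0,0,0],[-16,-3,0,0,0,0,0],[-22,-3,0,0,0,0,0],[-28,-3,1,0,0,0,0],[-34,-3,2,0,0,0,0],[-40,-3,3.5,0,0,0,0],[-46,-3,6,0,0,0,0],[-52,-3,9,0,0,0,0],[-57,-3,12.5,0,0,0,0],[-61,-3,16,0,0,0,0]]]'
python3 -c "
from h import *
rep((-27,0,74))"
```

```text
time: 2.95
position: [0.5223, 0.1759, 0.0841]
tool_rot: [-0.518, -3.098, 0.0]
ft_force: [-1.0, 0.4, -0.2]
grip_width: 0.006
grip_force: 0.4
t 2.95 case xyz -36.9 -0.9 84.1 F case -1.03 0.06 -0.19 grip 0.006
tool shift [-9.9  0.9 10.1] turn [-0.01 -0.02  0.01]
```

```bash
python3 -m jog '[[[-4,0,3,0,0,0,0],[-7,0,6.5,0,0,0,0],[-10,0,10,0,0,0,0],[-12.5,0,14.5,0,0,0,0],[-14.5,0,19,0,0,0,0],[-16,0,23.5,0,0,0,0],[-17.5,0,28,0,0,0,0],[-18.5,0,32,0,0,0,0],[-18.5,0,34,0,0,0,0],[-18.5,0,34,0,0,0,0]]]'
python3 - <<'E'
from h import *
rep((-15,0,46))
d=grab('side'); save(d,'side3.png',(235,90,345,190,7)); rep()
E
```

```text
time: 3.95
position: [0.5398, 0.1699, 0.0504]
tool_rot: [0.518, 3.098, -0.0]
ft_force: [0.3, 0.7, 0.0]
grip_width: 0.002
grip_force: 0.2
t 3.95 case xyz -18.4 -0.9 50.4 F case 0.08 0.76 0.0 grip 0.002
tool shift [-3.4  0.9  4.4] turn [0.   0.02 0.  ]
t 4.0 case xyz -18.5 -0.9 50.5 F case 0.32 -0.56 0.69 grip 0.004
```

View pics/side3.png

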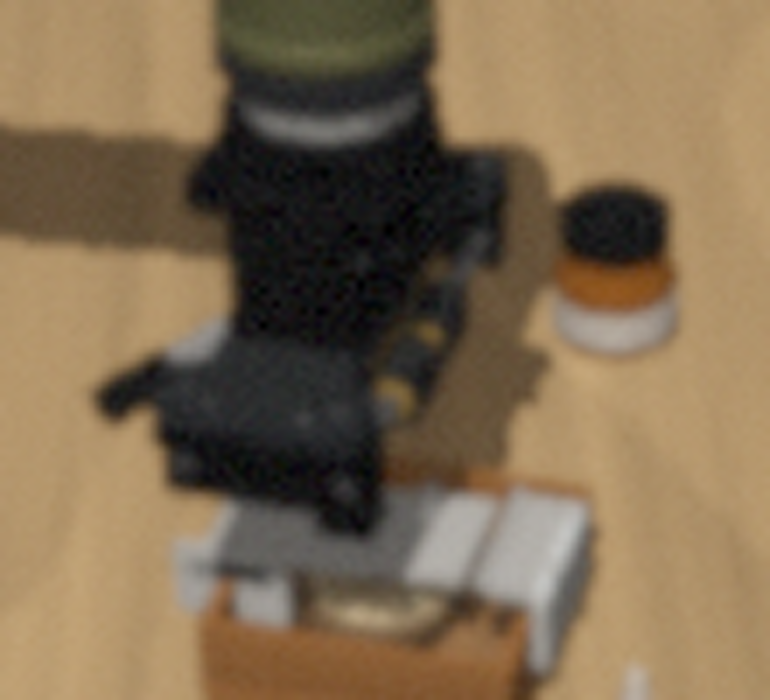

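The tab is nearly flat: plate (330,540), free edge (460,540), still short of the lip. I press down in small steps.

```bash
python3 -m jog '[[[0,1,1,0,0,0,0],[0,1,2,0,0,0,0],[0,1,3,0,0,0,0],[0,1,4,0,0,0,0],[0,1,4,0,0,0,0],[0,1,4,0,0,0,0]]]'; python3 -c "
from h import *
rep()"
python3 -m jog '[[[0,0,1,0,0,0,0],[0,0,1,0,0,0,0],[0,0,1,0,0,0,0]]]'; python3 -c "
from h import *
rep()"
```

```text
time: 4.6
position: [0.54, 0.1711, 0.0466]
tool_rot: [0.518, 3.098, 0.0]
ft_force: [0.6, -0.6, 1.1]
grip_width: 0.005
grip_force: 0.5
t 4.6 case xyz -18.6 0.2 46.6 F case 0.79 -0.39 1.06 grip 0.005
time: 4.9
position: [0.54, 0.1711, 0.0463]
tool_rot: [0.518, 3.098, 0.001]
ft_force: [-2.1, -1.3, 5.3]
grip_width: 0.004
grip_force: 2.8
t 4.9 case xyz -18.6 0.3 46.3 F case -1.6 -1.88 5.31 grip 0.004
```

Flat and pressed with 5 N. I advance to the ridge.

```bash
python3 -m jog '[[[-3,0,0,0,0,0,0],[-6,0,0,0,0,0,0],[-9,0,0,0,0,0,0],[-12,0,0,0,0,0,0],[-14,0,0,0,0,0,0],[-15,0,0,0,0,0,0],[-15,0,0,0,0,0,0]]]'; python3 -c "
from h import *
rep()"
```

```text
time: 5.6
position: [0.5518, 0.1672, 0.046]
tool_rot: [-0.516, -3.094, -0.001]
ft_force: [-6.4, -0.1, 8.6]
grip_width: 0.002
grip_force: 4.9
t 5.6 case xyz -6.2 0.4 46.0 F case -6.02 -2.15 8.58 grip 0.002
```

```bash
python3 -m jog '[[[-2,0,0,0,0,0,0],[-4,0,0,0,0,0,0],[-6,0,0,0,0,0,0],[-8,0,0,0,0,0,0],[-8,0,0,0,0,0,0]]]'; python3 -c "
from h import *
rep()"
```

```text
time: 6.1
position: [0.5594, 0.1646, 0.0461]
tool_rot: [-0.516, -3.094, -0.001]
ft_force: [-5.6, 0.5, 9.8]
grip_width: 0.005
grip_force: 4.8
t 6.1 case xyz 1.9 0.4 46.1 F case -5.4 -1.37 9.8 grip 0.005
```

```bash
python3 -m jog '[[[-2,0,0,0,0,0,0],[-4,0,0,0,0,0,0],[-6,0,0,0,0,0,0],[-8,0,0,0,0,0,0],[-10,0,0,0,0,0,0],[-12,0,0,0,0,0,0],[-12,0,0,0,0,0,0]]]'; python3 -c "
from h import *
rep()"
python3 -m jog '[[[-1,0,0,0,0,0,0],[-2,0,0,0,0,0,0],[-3,0,0,0,0,0,0],[-3,0,0,0,0,0,0]]]'; python3 -c "
from h import *
rep()"
```

```text
time: 6.8
position: [0.5714, 0.1614, 0.046]
tool_rot: [-0.516, -3.095, -0.002]
ft_force: [-4.9, 0.4, 7.9]
grip_width: 0.008
grip_force: 3.8
t 6.8 case xyz 14.2 1.3 46.0 F case -4.71 -1.24 7.93 grip 0.008
time: 7.2
position: [0.5727, 0.161, 0.0459]
tool_rot: [-0.515, -3.092, -0.002]
ft_force: [-8.3, 2.6, 9.9]
grip_width: 0.005
grip_force: 5.9
t 7.2 case xyz 15.6 1.3 45.9 F case -8.68 -0.25 9.92 grip 0.005
```

```bash
python3 -m jog '[[[-1,0,0,0,0,0,0],[-2,0,0,0,0,0,0],[-3,0,0,0,0,0,0],[-3,0,0,0,0,0,0]]]'; python3 -c "
from h import *
rep()"
```

```text
time: 7.6
position: [0.5728, 0.161, 0.0456]
tool_rot: [-0.513, -3.087, -0.002]
ft_force: [-13.7, 2.4, 13.8]
grip_width: 0.004
grip_force: 9.0
t 7.6 case xyz 15.7 1.4 45.6 F case -13.77 -2.19 13.79 grip 0.004
```

The tab is at its end stop: force rises with no motion. I unload, back off and lift clear.

```bash
python3 -m jog '[[[2,0,-2,0,0,0,0],[4,0,-4,0,0,0,0],[6,0,-6,0,0,0,0],[8,0,-8,0,0,0,0],[10,0,-12,0,0,0,0],[10,0,-30,0,0,0,0],[10,0,-60,0,0,0,0],[10,0,-100,0,0,0,0],[10,0,-140,0,0,0,0],[10,0,-140,0,0,0,0]]]'
python3 -m jog '[[[50,0,0,0,0,0,0],[100,0,0,0,0,0,0],[100,0,0,0,0,0,0],[100,0,0,0,0,0,0]]]'
python3 - <<'E'
from h import *
rep()
s=grab('side'); save(s,'side4.png',(235,110,345,210,7)); d=grab('top'); save(d,'top4.png',(200,175,310,275,7))
for n in('side','top'):
    d=load(n);P=cloud(d);q=P[...,:2]-C;x=q@X*1e3;y=q@Y*1e3;z=P[...,2]*1e3
    m=(abs(y)<18)&(z>35)&(z<70)&(x>-75)&(x<72)
    for a in range(-70,72,6):
        k=m&(x>=a)&(x<a+6)
        if k.any(): print(n,a,np.median(z[k]).round(1),end='; ')
    print()
E
```

```text
time: 8.6
position: [0.5735, 0.1611, 0.1926]
tool_rot: [0.518, 3.088, 0.01]
ft_force: [0.6, -0.2, 0.0]
grip_width: 0.005
grip_force: 0.0
time: 9.0
position: [0.4742, 0.1937, 0.1857]
tool_rot: [0.516, 3.098, 0.001]
ft_force: [0.3, -0.1, 0.3]
grip_width: 0.005
grip_force: 0.0
t 9.0 case xyz -88.1 0.2 185.7 F case 0.29 -0.05 0.27 grip 0.005
side -64 39.5; side -58 40.6; side -52 47.8; side -46 49.6; side -40 47.9; side -34 48.6; side -28 48.9; side -22 47.6; side -16 48.6; side -10 47.3; side -4 49.5; side 2 48.9; side 8 48.6; side 14 49.5; side 20 50.8; side 26 57.9; side 32 52.7; side 38 57.3; side 44 55.4; side 50 55.3; side 56 55.6; side 62 51.1; 
top -46 50.6; top -40 47.6; top -34 47.4; top -28 47.8; top -22 48.1; top -16 48.3; top -10 48.4; top -4 48.5; top 2 49.1; top 8 50.1; top 14 49.2; top 20 49.0; top 26 56.8; top 32 52.4; top 38 57.0; top 44 54.5; top 50 55.0; top 56 55.0; top 62 55.2;
```

View pics/side4.png

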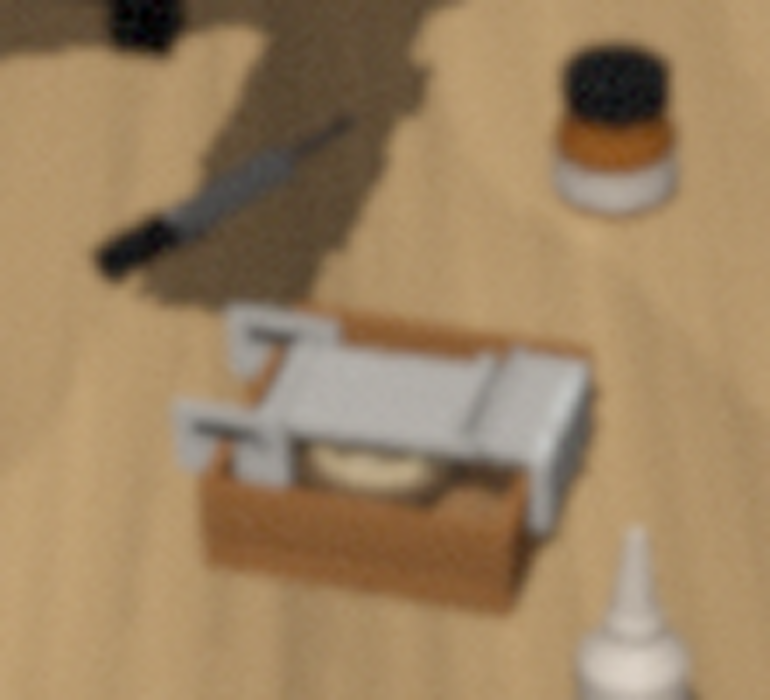

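View pics/top4.png

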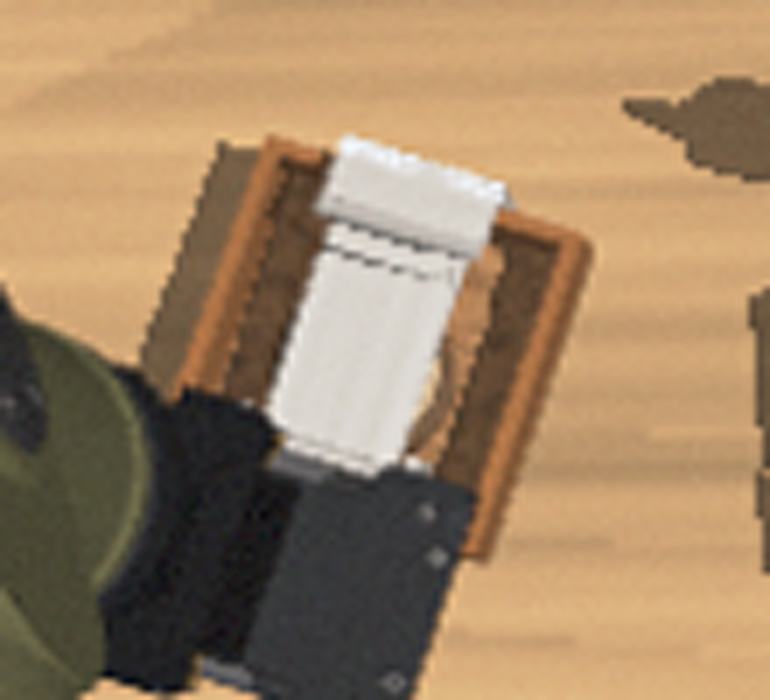

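The tab lies across the case at about 48–50 mm, held under the lip. The ridge is at x ≈ 27–32 mm, where it should be at full travel. The robot is clear, so I hand it in.

```bash
python3 -c "
from bench import ctrl
print(ctrl.close_job())"
```

```text
the job is handed in; nothing more can be done
None
```

The ammonite case is fastened: its tab was folded flat, pushed to its end stop under the lip and let go, and the lip alone was holding it when I handed the job in at about 9 s; the fingers touched nothing else.

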